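# Fit the filter cartridge to the stand's quick coupler

## Task

Fit the fresh filter cartridge to the water filter stand: draw the blue coupler sleeve down until it stays back by itself and let go of it, then take the cartridge from its dock, feel its plug into the coupler and press it gently home until the sleeve springs up again and locks it. Never force the plug (no more than about 40 N), leave the cartridge standing fully seated and locked, and do not disturb the other things on the table.

Things in the scene. Friction and masses are not known exactly. Their poses are not given: they have to be found in the camera images.
- stand: Water filter stand, fixed: white box 150 (x) x 130 (y) x 53 mm with an upright brass quick coupler, open at the top, on a round plate on it. Origin: centre of the underside on the table, z up. The coupler is rigid but mounted eccentrically: its vertical axis is 4.5 mm from the stand's z axis, in a direction that differs each time and that no listed pose shows.
- rim (a point): Point on the stand's z axis (not the coupler's: that is 4.5 mm off in an unmeasured direction) at the height of the mouth, 108 mm above the table. The rim is a flat ring, bore 21.5 mm, outside 32 mm diameter. A plug that misses the bore stops at this height.
- valve_point (a point): Point on the stand's z axis 13.5 mm below the rim: the height at which a plug in the bore, sleeve back, meets the tripping valve. Above it the plug slides in free. Pressing on about 3.4 mm with about 16 N trips the sleeve; at 18 mm below the rim the plug is seated, its shoulder on the rim. The cartridge's weight alone does not trip it.
- flange (a point): Point on the stand's z axis at the height of the top of the sleeve's flange while the sleeve is forward (83 mm above the table; 14 mm lower when back). The flange is 68 mm in diameter, 5 mm thick, round the coupler's axis; two fingertips about 55 mm apart, either side of the sleeve, can press it down.
- sleeve (a joint): Blue coupler sleeve, m: 0 = forward (up), 0.014 = fully back (down). 42 mm diameter, 28 mm long, flange at its lower end, top 2 mm below the rim when forward. It resists with up to about 14 N; past 10 mm it snaps to its stop and stays back until tripped by a plug; then it springs up and locks the plug's groove. While it is forward pawls stop a plug 4.5 mm deep.
- cartridge: Filter cartridge, loose, 0.1 kg, upright, white, blue cap. Origin: centre of the plug's lower end, z up its axis. Heights, mm: steel plug 20 diameter, 0 to 18 (end tapered to 17 over 2.5 mm; locking groove 6 to 14), shoulder 32 diameter 18 to 24, round body 42 diameter 31 to 104 (grip there from above, at about 75), top 108. Origin 12 mm above the table in the dock, 90 when seated.
- dock: Grey dock block, fixed, 78 x 78 x 30 mm on an 88 mm square rubber foot, with a loose hole (23.5 mm diameter, 22 deep) in which the cartridge's plug stands, shoulder on its top. Origin: centre of the underside on the table.
- mug: Bystander: green mug, 88 mm diameter, 98 high, handle to 125; origin under its centre.
- glass: Bystander: clear tumbler, 81 mm diameter, 91 high; origin under its centre.
- jar: Bystander: glass jar with yellow lid, 61 mm diameter, 90 high; origin under its centre.
- spice: Bystander: spice jar with red cap, 45 mm diameter, 108 high; origin under its centre.
- bowl: Bystander: white bowl, 130 mm diameter, 66 high; origin under its centre.
- tin: Bystander: small green food tin, 75 mm diameter, 58 high; origin under its centre.
Things that resemble listed ones, but are neither listed nor needed, are in the scene too. Leave any green or orange look-alike of the cartridge alone.

How it is judged:
On the way:
1. the sleeve is drawn back and stays back with the fingers off it (value of joint sleeve above 0.012 m and contact force between the fingers and stand below 0.3 N), for 0.2 s.
At the end, for the whole second after the job is handed in: the cartridge stands upright (within 0.08 rad) and at rest in the coupler, its plug within 3 mm of fully seated, and the sleeve has sprung forward (within 3 mm) (value of joint sleeve below 0.003 m and z of cartridge in the frame of stand between 0.085 and 0.093 m and horizontal distance between cartridge and stand below 0.008 m and angle between cartridge's own z axis and vertical below 0.08 rad and linear speed of cartridge below 0.02 m/s); the robot touches nothing.
It fails at once if the cartridge is forced against the stand with more than 40 N (contact force between cartridge and stand above 40 N).
It fails at once if the mug, glass, jar, spice jar, bowl or tin is moved by more than 3 cm (distance of any of mug, glass, jar, spice, bowl, tin from where it was at the start of the episode above 0.03 m).
It also fails if it takes over 72 s, if anything falls off the work surface, if the arm or the gripper's body presses on something with over 40 N, if the wrist force passes 120 N, or if a joint passes its speed limit or range.

## Robot

A 6-joint arm with a two-finger parallel gripper is mounted at the origin on the work surface; the furniture and walls round the work are solid. World frame = base frame: x ahead of the robot, y to its left, z up, the work surface at z = 0. Lengths are in m, angles in rad, forces in N, time in s.
With the tool pointing down it reaches from about 0.375 to 0.9 m from the base axis. Payload 3.1 kg.
Tool frame: the origin (TCP) lies at the very end of the fingers, on their centre line; the grasp point (between the pads) lies 19 mm behind it; z points along the fingers, y is the line along which they close (so a half turn about z gives the same grasp; the last joint's range is limited). The gripper opens to 87 mm and grips with 3 to 60 N. Pads are 19 mm wide; open, the fingers measure 117 mm over their backs; the gripper's body (75 mm by 190 mm) begins 51 mm behind the grasp point.
Start: joints at [-1.395, 0.527, 1.433, -0, 1.181, -0.178], TCP at [0.217, -0.586, 0.223] pointing down, gripper open.
Joint ranges: [-3.08, 3.08], [-0.75, 2.2], [0.22, 2.44], [-1.43, 4.57], [0, 2.65], [-2.85, 2.85]. Speed limits (rad/s): [2.79, 2.79, 3.14, 3.14, 3.14, 3.14].

## Interface

Orientations are given as a unit quaternion [x, y, z, w].
In Python, from rig import status, viewer, robot gives the robot as it stands.
- The arm moves only by the tool arm_command, never from a script. Its arguments are lists of equal length, an entry for each row: "delta_rot": the turn, a rotation vector about the tool's x, y, z in degrees, a list of three; "delta_pos": the shift along the tool's x, y, z in m, a list of three; "gripper": the closure, from -1 (fully open) to 1 (shut). In form: {"delta_rot": [[rx, ry, rz], ...], "delta_pos": [[dx, dy, dz], ...], "gripper": [gripper, ...]}. A call has 1 to 12 rows; each row is the pose to reach, as a shift and turn from the pose commanded when the call began, along the tool's axes at that moment; what a row does not reach only later rows make up. A row lasts 1/12 s, in which the tool goes at most 41.7 mm and 7.16 degrees, less where a joint would pass 70% of its speed; a pose out of reach is approached as far as the arm can. A call with a gripper value outside its range is refused whole. The fingers move at their own pace and stop on an object; "grip_force" is the grip in N (left out, the last holds). Time passes only in rows, so rows that repeat a pose let the fingers close. It gives the time, the measured TCP pose, the force, the opening and the grip force at its end, in the units of the state.
- status.get_obs(): the state, without advancing time (a new reading comes with each control period).
- viewer.camera(name): name is "scene" or "top" or "wrist"; returns a dict with "pixels" (480x640x3 uint8, blue, green, red), "fx", "fy", "cx", "cy" (pixels), "pose" (4x4, takes a point from camera to world coordinates); the wrist camera has in their place "mount" (4x4, takes a point from camera to tool coordinates, whose origin is the TCP and whose axes are the flange's). Camera axes: x right, y down, z forward; pixel columns grow to the right and rows downward; lengths in m; the calibration is good to about 2 mm. A picture is of the moment at which its call begins: read the wrist's pose just before it. There is no depth.
- robot.hand_in(): hands the job in; it is judged then, once.
The state is a dict: "time": time; "q": joint angles; "joint_velocities": joint speeds; "joint_torque": joint torques, N m; "position": TCP position; "tool_rot": TCP orientation; "ft_force": force on the tool from outside, world axes, zero at the start; "moment": the same for the moment, N m; "grip_width": finger opening in m; "grip_force": force on a finger pad.
Only numpy, scipy, OpenCV 4.12 (cv2) and the standard library are available. Lean on these libraries where they do the work, as an engineer would, in place of code of your own. Each camera call takes 0.05 s, during which the arm holds its last target. There are 200 camera calls.

## Working session

There is one attempt and no reset: what is moved stays moved. The work goes in short steps, Python scripts to look and compute and a tool call to move; the robot and the scene stay as the last step left them, time stands still between calls to the robot, and variables do not carry over. Pictures are saved under pics/ and viewed, at most 10 in all, crops included, and the job is handed in when it is done.

Besides the shell and the picture viewer there is one more tool, called after "Request:" as name(argument=value, ...) on one line, values as JSON. arm_command: Moves the arm, as the interface text tells. Its arguments: {"type":"object","properties":{"delta_rot":{"type":"array","items":{"type":"array","items":{"type":"number"}}},"delta_pos":{"type":"array","items":{"type":"array","items":{"type":"number"}}},"gripper":{"type":"array","items":{"type":"number"}},"grip_force":{"type":"number"}},"required":["delta_rot","delta_pos","gripper"]}

```bash
mkdir -p pics; ls
python3 - <<'E'
from rig import status, viewer, robot
import cv2
o=status.get_obs();print({k:o[k] for k in('time','position','tool_rot','ft_force','grip_width')})
for n in('scene','top'):
    c=viewer.camera(n);cv2.imwrite(f'pics/{n}0.png',c['pixels']);print(n,c['fx'],c['fy'],c['cx'],c['cy'],c['pose'])
E
```

```text
pics
{'time': 0.0, 'position': array([ 0.21700371, -0.58533691,  0.22156222]), 'tool_rot': array([ 9.84305984e-01,  1.76466780e-01, -9.36430026e-06, -1.09804382e-03]), 'ft_force': array([ 0.3846941 , -0.46176102, -0.39637708]), 'grip_width': 0.0871429523622072}
scene 479.1389229540549 479.1389229540549 316.70324532588126 246.18054538305256 [[-8.39951398e-01 -4.02816501e-01  3.63621390e-01  1.44614108e-01]
 [-5.42661233e-01  6.24308178e-01 -5.61923559e-01  5.61703185e-01]
 [-6.59726198e-04 -6.69311711e-01 -7.42981425e-01  8.86940700e-01]
 [ 0.00000000e+00  0.00000000e+00  0.00000000e+00  1.00000000e+00]]
top 540.301772536965 540.301772536965 319.41469832474877 240.37533555438924 [[ 0.01338302 -0.9894426   0.14430605  0.31970455]
 [-0.99982674 -0.01510909 -0.01087187 -0.01893352]
 [ 0.01293743 -0.14413555 -0.98947338  1.51731652]
 [ 0.          0.          0.          1.        ]]
```

View pics/scene0.png

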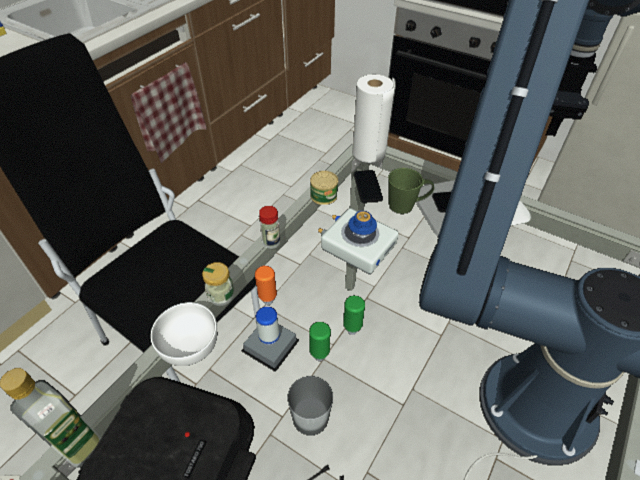

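View pics/top0.png

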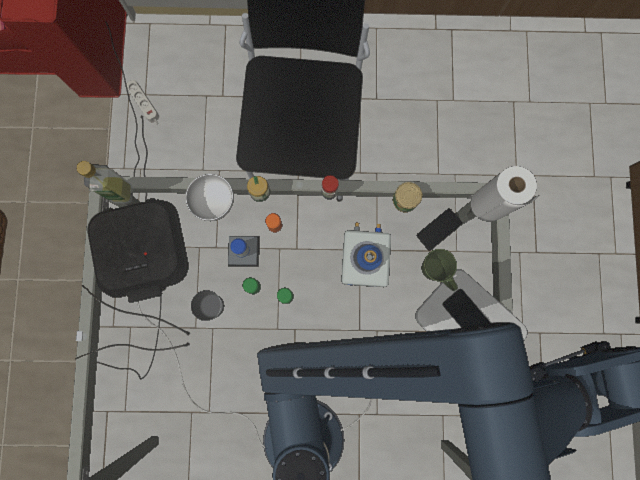

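The scene view shows the stand with its blue sleeve at about (361,227) and the blue-capped cartridge in its dock at (267,315). In the top view they are at about (370,257) and (239,246). I'll enlarge both.

Run:
```python
import cv2,numpy as np
t=cv2.imread('pics/top0.png');s=cv2.imread('pics/scene0.png')
f=lambda i,x,y,w,h:cv2.resize(i[y:y+h,x:x+w],(400,300),interpolation=cv2.INTER_CUBIC)
a=np.vstack([np.hstack([f(t,326,220,80,60+0),f(t,206,216,80,60)]),np.hstack([f(s,310,200,100,75),f(s,220,295,100,75)])])
cv2.imwrite('pics/crop.png',a)
```

```text
(no output)
```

View pics/crop.png

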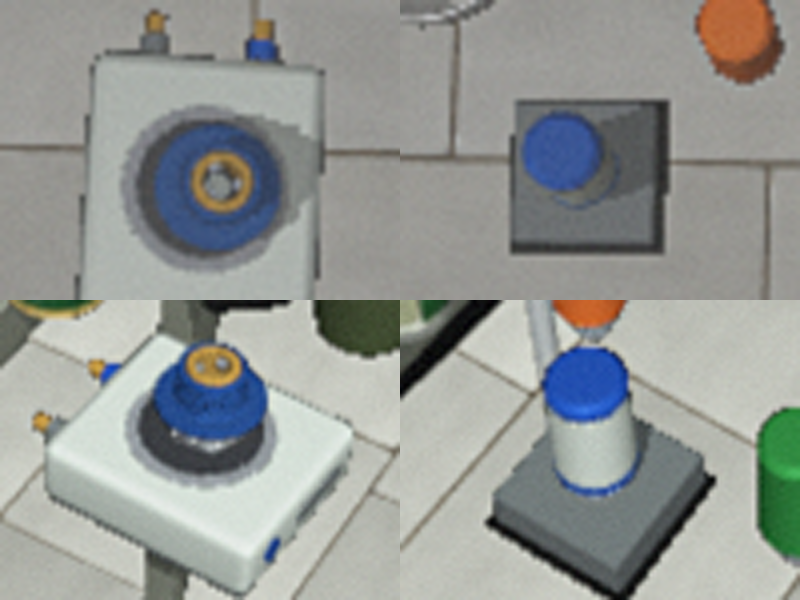

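The crop puts the coupler ring centre at top (370.1,256.3) and scene (363.4,216.5). The cap's top centre is at top (238.4,246) and scene (266.6,312).

```bash
cat > h.py <<'E'
from rig import status, viewer, robot
import numpy as np,cv2
from scipy.spatial.transform import Rotation as R
def ray(c,u,v):
    d=np.array([(u-c['cx'])/c['fx'],(v-c['cy'])/c['fy'],1]);P=np.array(c['pose']);return P[:3,3],P[:3,:3]@d
def atz(c,u,v,z):
    o,d=ray(c,u,v);return o+d*(z-o[2])/d[2]
def wcam():
    o=status.get_obs();T=np.eye(4);T[:3,:3]=R.from_quat(o['tool_rot']).as_matrix();T[:3,3]=o['position']
    c=viewer.camera('wrist');c['pose']=T@np.array(c['mount']);return o,c
def delta(target):
    "shift in tool axes to bring TCP to target (world)"
    o=status.get_obs();r=R.from_quat(o['tool_rot'])
    print('t',o['time'],'pos',o['position'].round(4),'eul',r.as_euler('ZYX',degrees=True).round(1),'F',np.round(o['ft_force'],1),'dtool',r.inv().apply(np.array(target)-o['position']).round(4))
E
python3 - <<'E'
from h import *
t=viewer.camera('top');s=viewer.camera('scene')
for n,a,b,z in(('rim',(370.1,256.3),(363.4,216.5),.108),('cap',(238.4,246),(266.6,312),.12)):
    print(n,atz(t,*a,z).round(4),atz(s,*b,z).round(4))
print('box edge',atz(t,344.6,230.6,.053)[:2],atz(t,390,233.2,.053)[:2])
for n,u,v,z in(('mug',435,262,.1),('orange',273,221,.11),('g1',250,285,.11),('g2',284,295,.11)):print(n,atz(t,u,v,z)[:2].round(3))
delta([.5,-.1,.2]);print(R.from_quat(status.get_obs()['tool_rot']).as_matrix().round(3))
o,c=wcam();print(np.array(c['mount']).round(3),c['fx'])
E
```

```text
rim [ 0.485  -0.1682  0.108 ] [ 0.4851 -0.1638  0.108 ]
cap [0.5055 0.1765 0.12  ] [0.5085 0.1764 0.12  ]
box edge [ 0.56146215 -0.10386478] [ 0.55615691 -0.22879097]
mug [ 0.473 -0.341]
orange [0.575 0.089]
g1 [0.405 0.144]
g2 [0.38  0.055]
t 0.2 pos [ 0.2171 -0.5856  0.2219] eul [  20.3   -0.  -179.9] F [0.2 0.1 0.3] dtool [ 0.434  -0.3571  0.0225]
[[ 0.938  0.347 -0.   ]
 [ 0.347 -0.938  0.001]
 [ 0.    -0.001 -1.   ]]
[[ 0.    -0.956 -0.293  0.081]
 [ 1.     0.    -0.    -0.001]
 [ 0.    -0.293  0.956 -0.162]
 [ 0.     0.     0.     1.   ]] 353.9093856609858
```

Request:
arm_command(delta_rot=[[0,0,0],[0,0,0],[0,0,0],[0,0,0],[0,0,0],[0,0,0],[0,0,0],[0,0,0],[0,0,0],[0,0,0],[0,0,0],[0,0,0]], delta_pos=[[0.033,-0.025,0.001],[0.066,-0.05,0.002],[0.1,-0.075,0.003],[0.132,-0.1,0.004],[0.165,-0.125,0.005],[0.2,-0.15,0.006],[0.232,-0.175,0.007],[0.265,-0.2,0.008],[0.298,-0.225,0.009],[0.33,-0.25,0.01],[0.364,-0.275,0.011],[0.397,-0.3,0.012]], gripper=[-1,-1,-1,-1,-1,-1,-0.15,-0.15,-0.15,-0.15,-0.15,-0.15])

```text
time: 1.25
position: [0.4859, -0.1653, 0.2107]
tool_rot: [0.984, 0.176, 0.0, 0.0]
ft_force: [0.6, -0.4, 1.0]
grip_width: 0.0556
grip_force: 0.0
```

Request:
arm_command(delta_rot=[[0,0,0],[0,0,0],[0,0,0]], delta_pos=[[0,0,0],[0,0,0],[0,0,0]], gripper=[-0.15,-0.15,-0.15])

```text
time: 1.5
position: [0.485, -0.1671, 0.2105]
tool_rot: [0.984, 0.177, -0.0, 0.0]
ft_force: [0.1, -0.3, -0.4]
grip_width: 0.0506
grip_force: 0.0
```

Run:
```python
from h import *
o,c=wcam();print(o['position'],o['grip_width'],o['ft_force']);cv2.imwrite('pics/w1.png',c['pixels']);np.save('w1.npy',c['pose'])
P=np.array(c['pose']);q=P[:3,:3].T@(np.array([.485,-.166,.108])-P[:3,3]);print(q[0]/q[2]*c['fx']+c['cx'],q[1]/q[2]*c['fy']+c['cy'])
```

```text
[ 0.48495986 -0.16709131  0.21051763] 0.05057350774473465 [ 0.08589559 -0.26861101 -0.39805493]
318.33845919657267 239.5541004932512
```

View pics/w1.png

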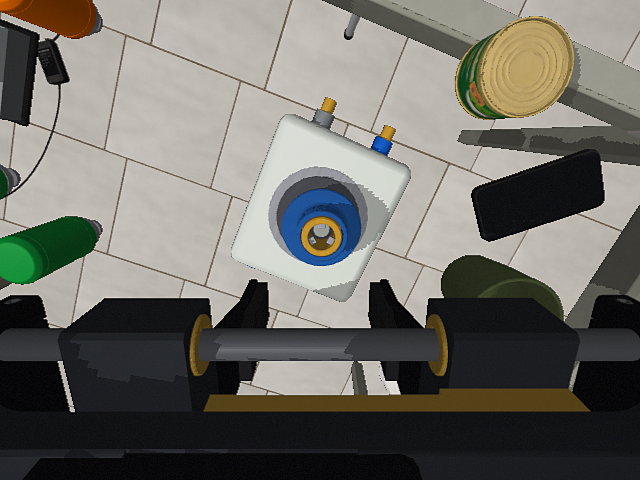

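In the wrist view the brass ring is centred at about (322,236) and the fingers straddle it. I'll refine this by colour.

Run:
```python
from h import *
im=cv2.imread('pics/w1.png');h=cv2.cvtColor(im,cv2.COLOR_BGR2HSV)
m=cv2.inRange(h,(12,100,100),(32,255,255));m[:200]=0;m[275:]=0;m[:,:280]=0;m[:,370:]=0
p=cv2.convexHull(cv2.findNonZero(m));e=cv2.fitEllipse(p);print(e)
c=viewer.camera('wrist');c['pose']=np.load('w1.npy');r=atz(c,*e[0],.108);print(r, e[1][0]/c['fx']*.255)
m=cv2.inRange(cv2.imread('pics/top0.png')[...,::1],(0,0,0),(0,0,0))
delta([r[0],r[1],.1])
```

```text
((320.9002380371094, 236.006591796875), (39.12606430053711, 40.74346160888672), 93.49894714355469)
[ 0.48839924 -0.16686246  0.108     ] 0.028191245558528918
t 1.6 pos [ 0.4845 -0.1683  0.2106] eul [ 20.2   0.  180. ] F [0.8 0.1 0.1] dtool [ 0.0041 -0.      0.1106]
```

Request:
arm_command(delta_rot=[[0,0,0],[0,0,0],[0,0,0],[0,0,0],[0,0,0],[0,0,0]], delta_pos=[[0.003,0,0.03],[0.003,0,0.06],[0.003,0,0.09],[0.003,0,0.11],[0.003,0,0.12],[0.003,0,0.122]], gripper=[-0.24,-0.24,-0.24,-0.24,-0.24,-0.24])

```text
time: 2.1
position: [0.4862, -0.1669, 0.0868]
tool_rot: [0.985, 0.175, -0.002, -0.001]
ft_force: [0.7, 0.2, 0.2]
grip_width: 0.054
grip_force: 0.0
```

Request:
arm_command(delta_rot=[[0,0,0],[0,0,0],[0,0,0],[0,0,0],[0,0,0],[0,0,0],[0,0,0],[0,0,0],[0,0,0],[0,0,0]], delta_pos=[[0,0,0.002],[0,0,0.004],[0,0,0.006],[0,0,0.008],[0,0,0.01],[0,0,0.012],[0,0,0.014],[0,0,0.016],[0,0,0.018],[0,0,0.018]], gripper=[-0.24,-0.24,-0.24,-0.24,-0.24,-0.24,-0.24,-0.24,-0.24,-0.24])

```text
time: 2.93
position: [0.4878, -0.1658, 0.0704]
tool_rot: [0.984, 0.176, -0.0, -0.0]
ft_force: [0.2, 0.7, -0.7]
grip_width: 0.0544
grip_force: 0.0
```

Request:
arm_command(delta_rot=[[0,0,0],[0,0,0],[0,0,0],[0,0,0],[0,0,0],[0,0,0],[0,0,0]], delta_pos=[[0,0,-0.01],[0,0,-0.04],[0,0,-0.07],[0,0,-0.1],[0,0,-0.13],[0,0,-0.14],[0,0,-0.14]], gripper=[-0.24,-0.24,-0.24,-1,-1,-1,-1])

```text
time: 3.52
position: [0.4897, -0.1669, 0.2139]
tool_rot: [0.984, 0.177, 0.003, 0.002]
ft_force: [0.6, 0.5, -0.7]
grip_width: 0.0735
grip_force: 0.0
```

Run:
```python
from h import *
o,c=wcam();cv2.imwrite('pics/w2.png',c['pixels']);np.save('w2.npy',c['pose'])
a=cv2.imread('pics/w1.png')[150:300,230:430];b=c['pixels'][150:300,230:430]
cv2.imwrite('pics/w12.png',cv2.resize(np.hstack([a,b]),(800,300),interpolation=cv2.INTER_CUBIC))
delta([.507,.1765,.21])
```

```text
t 3.5667 pos [ 0.4884 -0.1662  0.2118] eul [ 2.030e+01 -1.000e-01  1.799e+02] F [-0.5  0.1 -1.2] dtool [ 0.1366 -0.3149  0.0013]
```

View pics/w12.png

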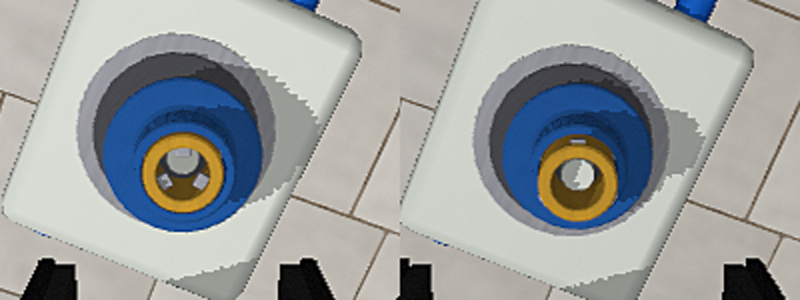

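The sleeve is now back, since the brass tube is exposed. The ring centre in this picture is at about (318.5,242).

Run:
```python
from h import *
c=viewer.camera('wrist');c['pose']=np.load('w2.npy');print(atz(c,318.5,242,.108))
```

```text
[ 0.48759317 -0.16733965  0.108     ]
```

Request:
arm_command(delta_rot=[[0,0,0],[0,0,0],[0,0,0],[0,0,0],[0,0,0],[0,0,0],[0,0,0],[0,0,0],[0,0,0],[0,0,0],[0,0,0],[0,0,0]], delta_pos=[[0.015,-0.034,0],[0.03,-0.069,0],[0.045,-0.103,0],[0.06,-0.138,0],[0.075,-0.172,0],[0.09,-0.206,0],[0.104,-0.24,0],[0.118,-0.272,0],[0.13,-0.3,0],[0.137,-0.315,0],[0.137,-0.315,0],[0.137,-0.315,0]], gripper=[-1,-1,-1,-1,-1,-1,-1,-1,-1,-1,-1,-1])

```text
time: 4.62
position: [0.5054, 0.1774, 0.2084]
tool_rot: [0.984, 0.178, -0.002, 0.0]
ft_force: [-0.7, -0.6, -0.6]
grip_width: 0.0867
grip_force: 0.0
```

Run:
```python
from h import *
o,c=wcam();cv2.imwrite('pics/w3.png',c['pixels']);np.save('w3.npy',c['pose'])
delta([.507,.1765,.068])
```

```text
t 4.6667 pos [0.5056 0.1765 0.2088] eul [  20.4    0.2 -180. ] F [ 0.1 -0.9 -0.8] dtool [0.0019 0.0006 0.1408]
```

View pics/w3.png

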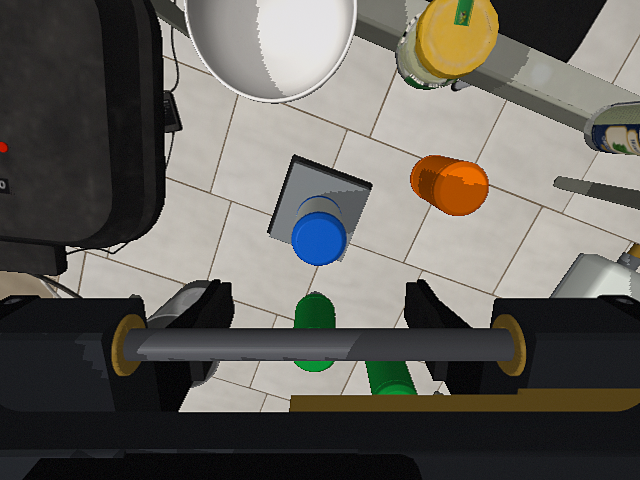

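Cap centre is at (320,239), centred between the fingers.

Run:
```python
from h import *
c=viewer.camera('wrist');c['pose']=np.load('w3.npy');p=atz(c,320,239,.12);print(p);delta([p[0],p[1],.068])
```

```text
[0.50989587 0.17890959 0.12      ]
t 4.7167 pos [0.5059 0.176  0.2091] eul [  20.3    0.2 -180. ] F [-0.1  1.1 -0.5] dtool [ 0.0052 -0.0013  0.1411]
```

Request:
arm_command(delta_rot=[[0,0,0],[0,0,0],[0,0,0],[0,0,0],[0,0,0],[0,0,0],[0,0,0],[0,0,0],[0,0,0]], delta_pos=[[0.004,-0.001,0.03],[0.004,-0.001,0.06],[0.004,-0.001,0.09],[0.004,-0.001,0.12],[0.004,-0.001,0.135],[0.004,-0.001,0.141],[0.004,-0.001,0.141],[0.004,-0.001,0.141],[0.004,-0.001,0.141]], gripper=[-1,-1,-1,-1,-1,-1,-1,-1,-1])

```text
time: 5.47
position: [0.5114, 0.1789, 0.0707]
tool_rot: [0.984, 0.176, 0.001, 0.0]
ft_force: [0.9, -0.4, -0.2]
grip_width: 0.0872
grip_force: 0.0
```

Request:
arm_command(delta_rot=[[0,0,0],[0,0,0],[0,0,0],[0,0,0],[0,0,0],[0,0,0],[0,0,0],[0,0,0],[0,0,0],[0,0,0],[0,0,0],[0,0,0]], delta_pos=[[0,0,0],[0,0,0],[0,0,0],[0,0,0],[0,0,0],[0,0,0],[0,0,0],[0,0,0],[0,0,0],[0,0,0],[0,0,0],[0,0,0]], gripper=[0.1,0.1,0.1,0.3,0.3,0.3,0.3,0.3,0.3,0.3,0.3,0.3], grip_force=35)

```text
time: 6.47
position: [0.5103, 0.1793, 0.0695]
tool_rot: [0.984, 0.176, -0.0, -0.0]
ft_force: [-0.4, -0.1, 0.2]
grip_width: 0.0412
grip_force: 35.0
```

Request:
arm_command(delta_rot=[[0,0,0],[0,0,0],[0,0,0],[0,0,0],[0,0,0],[0,0,0]], delta_pos=[[0,0,-0.015],[0,0,-0.04],[0,0,-0.07],[0,0,-0.1],[0,0,-0.12],[0,0,-0.13]], gripper=[0.3,0.3,0.3,0.3,0.3,0.3])

```text
time: 6.97
position: [0.5117, 0.1795, 0.2024]
tool_rot: [0.984, 0.177, 0.003, 0.0]
ft_force: [0.6, -0.4, -0.5]
grip_width: 0.0414
grip_force: 35.0
```

Request:
arm_command(delta_rot=[[0,0,0],[0,0,0],[0,0,0],[0,0,0],[0,0,0],[0,0,0],[0,0,0],[0,0,0],[0,0,0],[0,0,0],[0,0,0],[0,0,0]], delta_pos=[[-0.012,0.028,0],[-0.027,0.06,0],[-0.042,0.095,0],[-0.057,0.128,0],[-0.072,0.162,0],[-0.087,0.195,0],[-0.102,0.229,0],[-0.117,0.262,0],[-0.13,0.29,0],[-0.138,0.31,0],[-0.1415,0.317,0],[-0.1415,0.317,0]], gripper=[0.3,0.3,0.3,0.3,0.3,0.3,0.3,0.3,0.3,0.3,0.3,0.3])

```text
time: 7.97
position: [0.4873, -0.1687, 0.1987]
tool_rot: [0.985, 0.175, -0.0, -0.0]
ft_force: [-0.5, 0.1, -1.4]
grip_width: 0.0411
grip_force: 35.0
```

Run:
```python
from h import *
o,c=wcam();np.save('w4.npy',c['pose']);s=viewer.camera('scene');b=s['pixels'][150:270,300:420]
cv2.imwrite('pics/w4.png',np.hstack([c['pixels'][90:390,170:470],cv2.resize(b,(300,300),interpolation=cv2.INTER_CUBIC)]))
for i in range(3): viewer.camera('wrist');delta([.4875,-.167,.168])
```

```text
t 8.1167 pos [ 0.4871 -0.1655  0.199 ] eul [ 2.040e+01  1.000e-01 -1.799e+02] F [-0.3 -0.2 -1.1] dtool [-0.0001  0.0016  0.031 ]
t 8.1667 pos [ 0.4873 -0.1654  0.1992] eul [  20.4    0.  -179.9] F [ 0.4 -0.3 -2. ] dtool [-0.0003  0.0017  0.0312]
t 8.2167 pos [ 0.4875 -0.1654  0.1993] eul [  20.4    0.  -179.9] F [-0.4 -0.4 -1.6] dtool [-0.0005  0.0016  0.0313]
```

View pics/w4.png

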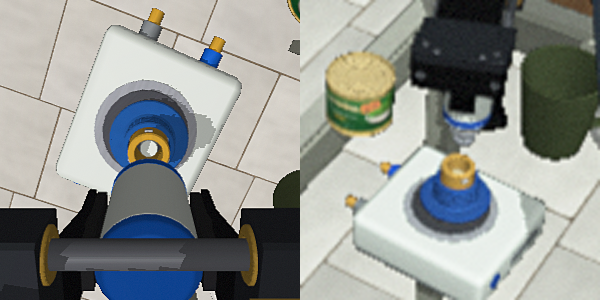

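Run:
```python
from h import *
a=cv2.imread('pics/w4.png')[100:200,90:210];cv2.imwrite('pics/w4z.png',cv2.resize(a,(720,600),interpolation=cv2.INTER_CUBIC))
```

```text
(no output)
```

View pics/w4z.png

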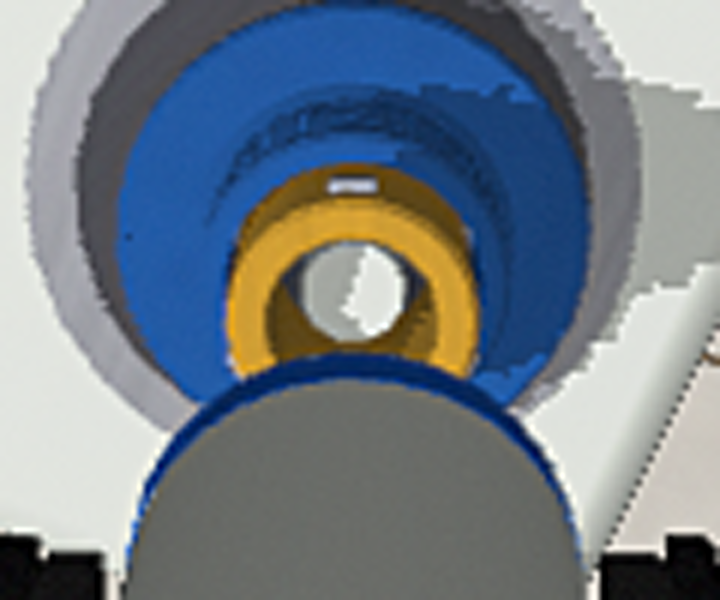

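Ring and body centre line up laterally in the zoom (columns 354 and 355), and the fore-aft estimate agrees too. I'll go straight down and feel for the bore.

Request:
arm_command(delta_rot=[[0,0,0],[0,0,0],[0,0,0],[0,0,0],[0,0,0],[0,0,0]], delta_pos=[[0,0,0.01],[0,0,0.02],[0,0,0.028],[0,0,0.03],[0,0,0.03],[0,0,0.03]], gripper=[0.3,0.3,0.3,0.3,0.3,0.3])

```text
time: 8.72
position: [0.4877, -0.167, 0.1691]
tool_rot: [0.984, 0.177, -0.0, -0.0]
ft_force: [0.4, -1.3, -1.0]
grip_width: 0.0413
grip_force: 35.0
```

Request:
arm_command(delta_rot=[[0,0,0],[0,0,0],[0,0,0],[0,0,0],[0,0,0],[0,0,0]], delta_pos=[[0,0,0.001],[0,0,0.002],[0,0,0.003],[0,0,0.004],[0,0,0.005],[0,0,0.005]], gripper=[0.3,0.3,0.3,0.3,0.3,0.3])

```text
time: 9.22
position: [0.488, -0.1672, 0.1646]
tool_rot: [0.984, 0.176, 0.0, 0.0]
ft_force: [0.1, -0.4, 0.2]
grip_width: 0.0414
grip_force: 35.0
```

Request:
arm_command(delta_rot=[[0,0,0],[0,0,0],[0,0,0],[0,0,0]], delta_pos=[[0,0,0.001],[0,0,0.002],[0,0,0.003],[0,0,0.003]], gripper=[0.3,0.3,0.3,0.3])

```text
time: 9.55
position: [0.4887, -0.1675, 0.1617]
tool_rot: [0.984, 0.176, 0.001, 0.001]
ft_force: [1.9, -0.0, -0.3]
grip_width: 0.0419
grip_force: 35.0
```

Request:
arm_command(delta_rot=[[0,0,0],[0,0,0],[0,0,0],[0,0,0],[0,0,0]], delta_pos=[[0.0003,0,0.001],[0.0003,0,0.002],[0.0003,0,0.003],[0.0003,0,0.004],[0.0003,0,0.004]], gripper=[0.3,0.3,0.3,0.3,0.3])

```text
time: 9.97
position: [0.4887, -0.1674, 0.1576]
tool_rot: [0.984, 0.176, 0.001, 0.001]
ft_force: [2.9, -1.2, -1.1]
grip_width: 0.0412
grip_force: 35.0
```

Request:
arm_command(delta_rot=[[0,0,0],[0,0,0],[0,0,0],[0,0,0],[0,0,0]], delta_pos=[[0.0006,0,0.001],[0.0006,0,0.002],[0.0006,0,0.003],[0.0006,0,0.004],[0.0006,0,0.004]], gripper=[0.3,0.3,0.3,0.3,0.3])

```text
time: 10.38
position: [0.4889, -0.1671, 0.1535]
tool_rot: [0.984, 0.176, 0.0, 0.0]
ft_force: [2.6, -1.3, -0.2]
grip_width: 0.0416
grip_force: 35.0
```

Request:
arm_command(delta_rot=[[0,0,0],[0,0,0],[0,0,0],[0,0,0]], delta_pos=[[0,0,0.001],[0,0,0.002],[0,0,0.003],[0,0,0.003]], gripper=[0.3,0.3,0.3,0.3])

```text
time: 10.72
position: [0.4889, -0.1671, 0.1516]
tool_rot: [0.984, 0.177, 0.0, 0.0]
ft_force: [2.7, -1.7, 7.7]
grip_width: 0.0413
grip_force: 35.0
```

Meeting the valve (7.7 N). I'll press on in small steps.

Request:
arm_command(delta_rot=[[0,0,0],[0,0,0],[0,0,0]], delta_pos=[[0,0,0.001],[0,0,0.0015],[0,0,0.0015]], gripper=[0.3,0.3,0.3])

```text
time: 10.97
position: [0.489, -0.1671, 0.1504]
tool_rot: [0.984, 0.177, 0.001, 0.001]
ft_force: [2.5, 0.2, 9.1]
grip_width: 0.0413
grip_force: 35.0
```

Request:
arm_command(delta_rot=[[0,0,0],[0,0,0],[0,0,0]], delta_pos=[[0,0,0.0005],[0,0,0.001],[0,0,0.001]], gripper=[0.3,0.3,0.3])

```text
time: 11.22
position: [0.489, -0.1671, 0.1489]
tool_rot: [0.984, 0.177, 0.001, 0.001]
ft_force: [2.9, -1.5, 4.0]
grip_width: 0.0412
grip_force: 35.0
```

Request:
arm_command(delta_rot=[[0,0,0],[0,0,0],[0,0,0]], delta_pos=[[0,0,0.0005],[0,0,0.001],[0,0,0.001]], gripper=[0.3,0.3,0.3])

```text
time: 11.47
position: [0.4893, -0.1673, 0.1475]
tool_rot: [0.984, 0.176, 0.001, 0.001]
ft_force: [4.0, -1.5, 5.4]
grip_width: 0.0411
grip_force: 35.0
```

Run:
```python
from h import *
s=viewer.camera('scene')['pixels'][150:270,300:460];o,c=wcam()
cv2.imwrite('pics/s5.png',np.hstack([cv2.resize(s,(400,300),interpolation=cv2.INTER_CUBIC),c['pixels'][90:390,120:520]]));print(o['ft_force'],o['position'])
```

```text
[ 3.02309046 -1.54683884  4.3689019 ] [ 0.48923819 -0.16728962  0.14746211]
```

View pics/s5.png

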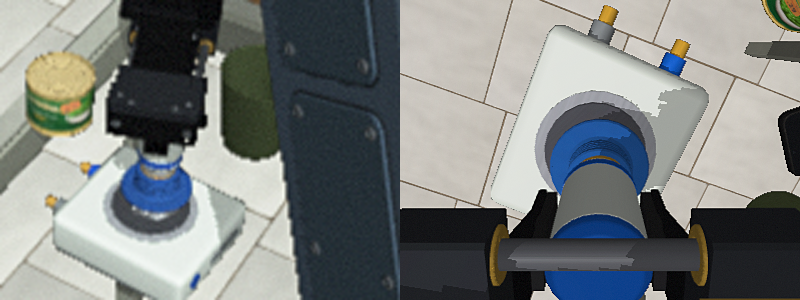

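The sleeve has sprung up: the flange is raised with a dark gap beneath it. I'll release and rise.

Request:
arm_command(delta_rot=[[0,0,0],[0,0,0],[0,0,0],[0,0,0],[0,0,0],[0,0,0],[0,0,0],[0,0,0],[0,0,0]], delta_pos=[[0,0,0],[0,0,0],[0,0,0],[0,0,0],[0,0,0],[0,0,0],[0,0,0],[0,0,0],[0,0,0]], gripper=[-0.5,-1,-1,-1,-1,-1,-1,-1,-1])

```text
time: 12.32
position: [0.4885, -0.1668, 0.147]
tool_rot: [0.984, 0.176, -0.0, -0.0]
ft_force: [0.3, -0.9, 1.3]
grip_width: 0.0855
grip_force: 0.0
```

Request:
arm_command(delta_rot=[[0,0,0],[0,0,0],[0,0,0],[0,0,0],[0,0,0],[0,0,0],[0,0,0]], delta_pos=[[0,0,-0.02],[0,0,-0.04],[0,0,-0.06],[0,0,-0.09],[0,0,-0.12],[0,0,-0.13],[0,0,-0.13]], gripper=[-1,-1,-1,-1,-1,-1,-1])

```text
time: 12.9
position: [0.4902, -0.1678, 0.28]
tool_rot: [0.984, 0.177, 0.003, 0.002]
ft_force: [0.5, 0.4, -0.7]
grip_width: 0.0867
grip_force: 0.0
```

Run:
```python
from h import *
s=viewer.camera('scene')['pixels'][150:270,300:460];o,c=wcam()
cv2.imwrite('pics/s6.png',np.hstack([cv2.resize(s,(400,300),interpolation=cv2.INTER_CUBIC),c['pixels'][90:390,120:520]]));print(o['ft_force'],o['position'],o['grip_width'])
```

```text
[-0.48943245  1.08700737  0.36762154] [ 0.48894816 -0.16701948  0.27778674] 0.08685231250278322
```

View pics/s6.png

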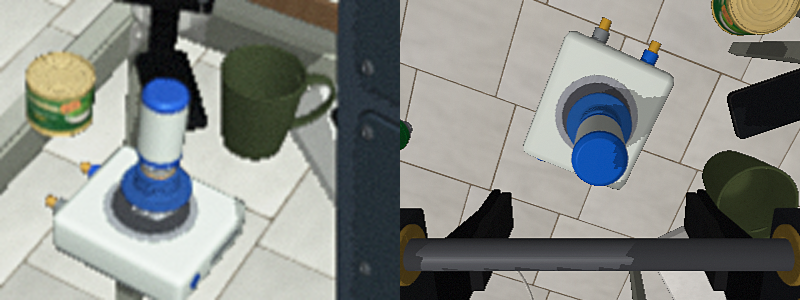

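Run:
```python
from h import *
s=viewer.camera('scene');P=np.array(s['pose'])
for z in(.195,.198,.201,.204):
    q=P[:3,:3].T@(np.array([.4885,-.167,z])-P[:3,3]);print(z,q[0]/q[2]*s['fx']+s['cx'],q[1]/q[2]*s['fy']+s['cy'])
h=cv2.cvtColor(s['pixels'],cv2.COLOR_BGR2HSV)
m=cv2.inRange(h,(100,120,60),(130,255,255))[150:270,300:460]
print([ (150+r,300+int(x.min()),300+int(x.max())) for r in range(30,80,2) if len(x:=np.flatnonzero(m[r]))])
print(atz(s,363.4,216.5,.108))
```

```text
0.195 365.61603710527123 186.6277200290468
0.198 365.71932134583994 185.58143717628644
0.201 365.8230465429803 184.5306873758366
0.204 365.9272155266303 183.47544196005634
[(182, 360, 371), (184, 358, 374), (186, 357, 375), (188, 357, 375), (190, 357, 375), (192, 359, 373), (194, 362, 371), (212, 356, 356), (214, 356, 371), (216, 337, 371), (218, 336, 373), (220, 350, 374), (222, 349, 375), (224, 348, 376), (226, 349, 376), (228, 350, 375)]
[ 0.48514453 -0.16383353  0.108     ]
```

```bash
python3 -c "
from rig import robot
print(robot.hand_in())"
```

```text
the job is handed in; nothing more can be done
None
```

The cartridge is standing upright in the coupler, with the sleeve sprung up around the plug. The highest force I read while pressing was 9.1 N, no bystander was touched as far as I could see, and I handed the job in after about 13 s of robot time. The hand-in gave no verdict, and the full seating is judged from height and pictures (TCP 147.5 mm, cap top about 198 mm).

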